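Dispense one glue stick and let the lid down softly

ROBOT

A 6-joint arm with a two-finger parallel gripper is mounted at the origin on a cart in front of the work surface, level with it; the furniture and walls round the work are solid. World frame = base frame: x ahead of the robot, y to its left, z up, the work surface at z = 0. Lengths are in m, angles in rad, forces in N, time in s.
With the tool pointing down it reaches from about 0.275 to 0.725 m from the base axis. Payload 5.6 kg.
Tool frame: the origin (TCP) lies midway between the tips of the shut fingers; the grasp point (between the pads) lies grip_point_offset behind it (grip_point_offset is the distance from the TCP to the grasp point, in m); z points along the fingers, y is the line along which they close (so a half turn about z gives the same grasp; the last joint's range is limited). The gripper opens to 85 mm and grips with 20 to 120 N. Pads are 22 mm wide; open, the fingers measure 114 mm over their backs; the gripper's body (76 mm by 85 mm) begins 54 mm behind the grasp point. The pads swing forward as they close: fully open they stand 13 mm farther back than shut.
Start: joints at [-0.96, 0.255, 0.108, 0, -1.424, -0.285], TCP at [0.176, -0.521, 0.231] pointing down, gripper open.
Joint ranges: [-2.95, 2.95], [-1.21, 1.97], [-1.09, 1.5], [-2.87, 1.71], [-2.94, -0.07], [-3.05, 3.05]. Speed limits (rad/s): [2.57, 2.57, 3.14, 3.14, 3.14, 3.14].

INTERFACE

Orientations are given as a rotation vector (axis times angle).
In Python, from cell import move_pose, move_straight, goto_joints, move_gripper, sleep, inverse_kinematics, sense, grab_frame, Unreachable, sign_off, grip_point_offset gives the robot as it stands. Calls block until the motion is done:
- move_pose(position, orientation): joint-space move of the TCP to a pose.
- move_straight(position, frame=None, vel=0.15, stop_force=None): straight line of the TCP; frame=None keeps the orientation; vel is the mean speed in m/s. With stop_force (N) it stops when the force on the tool has changed by that much, and returns True; else False.
- goto_joints(angles): joint-space move.
- move_gripper(opening): finger opening in m; the grip force is fixed at half the most; returns when the fingers have stopped.
- sleep(seconds).
- inverse_kinematics(position, orientation): joint angles nearest the present ones, or None.
- sense(): the state.
- grab_frame(name): name is "side" or "top" or "wrist"; returns a dict with "img" (480x640x3 uint8, blue, green, red), "camera_matrix" (3x3 intrinsics, pixels), "pose" (4x4, takes a point from camera to world coordinates). Camera axes: x right, y down, z forward; pixel columns grow to the right and rows downward; lengths in m; the calibration is good to about 2 mm. A picture is of the moment at which its call begins. There is no depth.
A pose or a line that the arm cannot do raises Unreachable and nothing moves.
- sign_off(): hands the job in; it is judged then, once.
The state is a dict: "time_s": time; "qpos": joint angles; "qvel": joint speeds; "joint_torque": joint torques, N m; "position": TCP position; "tool_rot": TCP orientation; "force": force on the tool from outside, world axes, zero at the start; "torque": the same for the moment, N m; "gripper_width": finger opening in m; "finger_force": force on a finger pad.
Only numpy, scipy, OpenCV 4.12 (cv2) and the standard library are available. Lean on these libraries where they do the work, as an engineer would, in place of code of your own. Each camera call takes 0.05 s, during which the arm holds its last target. There are 200 camera calls.

TASK

Get one glue stick out of the dispenser that holds the glue sticks: press its lever right down once with your fingertips until a stick has rolled out into the tray, then ease the lever back up over about two seconds so that the lid comes down softly and shut, without slamming. Work it by the lever alone: pick nothing up, keep your hand off the lid and the sticks, and leave the ink dispenser and the things lying about as they are.

Things in the scene. Friction and masses are not known exactly. Their poses are not given: they have to be found in the camera images.
- glue_dispenser: white sheet-steel gravity dispenser, 196 x 103 x 112 mm high, screwed down; origin on the desk, 136 mm behind the front of its tray; -x points to the tray, +y to its left. Three glue sticks lie across its sloped open chute, shut at the low front end by the lid. As the lever goes down a blade rises behind the first stick, so a full stroke lets out just one. Lever on its right (-y) side.
- ink_dispenser: a second dispenser of the same build and axes, with ink bottles (39 mm thick) in its chute: not to be worked
- glue_dispenser_tray (a point): centre of the floor of the glue dispenser's pick-up tray, 17 mm above the desk, 105 mm ahead (-x) of the dispenser's origin; the tray is 97 mm wide and 55 mm deep, its rim 34 mm above the desk; a stick let out comes to rest against its front lip, 10 to 20 mm ahead of this point
- glue_dispenser_pad (a point): top centre of the lever's rubber paddle, 28 (x) x 32 (y) x 8 mm, right of the tray. At rest 116 mm above the desk, 137 mm ahead (-x) and 81 mm right (-y) of the dispenser's origin, front edge tilted up 0.26 rad. It swings on an arc of 112 mm about a pivot 49 mm lower and 101 mm behind it: fully down it is 57 mm lower and 11 mm further ahead
- glue_dispenser_lever_angle (a joint): angle of the glue dispenser's lever: 0 = up (at rest), 0.526 = right down on its stop. It takes about 3 N on the paddle to start and 6 N to keep down; let go, it springs up at once and the lid slams
- glue_dispenser_lid_angle (a joint): angle of the glue dispenser's lid, hinged across the top of the chute and lifted by the lever through a push rod (1.52 times the lever's angle): 0 = shut, 0.80 = wide open; a stick can pass from about 0.35
- glue_dispenser_lever: the lever itself, a 7 mm steel bar with the paddle at its front end; origin on its pivot, 66 mm above the desk
- glue_dispenser_lid: the lid itself: clear hood 92 mm wide with a steel frame, 53 mm of top and 63 mm of front; origin on its hinge, 102 mm above the desk.
- ink_dispenser_lever_angle (a joint): angle of the ink dispenser's lever: 0 = up; must stay up.
- glue_1_mid (a point): middle of the first glue stick (26 mm thick, 90 mm long, capped), the one that lies against the lid; its z axis runs along the stick
- glue_2_mid (a point): middle of the second glue stick, behind the first
- glue_3_mid (a point): middle of the third glue stick, at the back of the chute
- glue_1: the first glue stick; origin at the centre of its foot end
- glue_2: the second glue stick; origin at the centre of its foot end
- glue_3: the third glue stick; origin at the centre of its foot end
- ink_1_mid (a point): middle of the first ink bottle (39 mm thick, 90 mm long), lying in the ink dispenser against its lid
- ink_2_mid (a point): middle of the second ink bottle, behind the first
- desk_stapler: bystander: desk stapler, 30x136x49 mm, origin under its centre
- pen_cup: bystander: empty pen cup, 78 mm wide, 96 mm high, origin under its centre
- pocket_tape: bystander: pocket tape measure, 62x73x35 mm, origin under its centre
- squeegee: bystander: flat squeegee, 74x102x6 mm, origin under its centre
- clamp: bystander: spring clamp, 48x105x17 mm, origin under its centre
- eraser: bystander: worn eraser, 18x42x11 mm, origin under its centre
There are look-alikes about, which are no part of the job. Leave any blue look-alike of the glue_3 alone.

How it is judged:
By the outcome, as a careful person would: the job done as asked, in the order asked, and still so for the second after the job is handed in, with the robot touching nothing.
It also fails if it takes over 40 s, if anything falls off the work surface, if the arm or the gripper's body presses on something with over 40 N, if the wrist force passes 120 N, or if a joint passes its speed limit or range.

## Working session

There is one attempt and no reset: what is moved stays moved. The work goes in short steps, each a Python script; the robot and the scene stay as the last script left them, time stands still between calls to the robot, and variables do not carry over. Pictures are saved under pics/ and viewed, at most 10 in all, crops included, and the job is handed in when it is done.

```bash
mkdir -p pics; ls; python3 - <<'E'
from cell import *
import cv2,numpy as np
for n in("top","side"):
    f=grab_frame(n); cv2.imwrite(f"pics/{n}0.png",f["img"]); np.savez(f"{n}0.npz",K=f["camera_matrix"],T=f["pose"]); print(n,f["camera_matrix"],f["pose"])
s=sense();print(s["time_s"],s["position"],s["tool_rot"],s["force"],grip_point_offset)
E
```

```text
pics
top [[559.22455715   0.         303.92315244]
 [  0.         559.22455715 237.70835463]
 [  0.           0.           1.        ]] [[-0.01761821 -0.99586141  0.08916083  0.38904206]
 [-0.99970522  0.0190355   0.01507056 -0.02370682]
 [-0.01670541 -0.08886903 -0.99590322  1.61469609]
 [ 0.          0.          0.          1.        ]]
side [[480.96137232   0.         326.66709811]
 [  0.         480.96137232 247.25003319]
 [  0.           0.           1.        ]] [[ 0.9584242   0.22286111 -0.17820207  0.75209495]
 [ 0.28514233 -0.7243446   0.62770913 -0.73292869]
 [ 0.01081225 -0.65242457 -0.75777653  0.9682085 ]
 [ 0.          0.          0.          1.        ]]
0.1 [ 0.17592779 -0.520643    0.23049367] [ 5.09335241e-01 -3.09962766e+00 -2.62825097e-03] [ 0.75417918 -0.51255481 -0.1433798 ] 0.0187
```

View pics/top0.png

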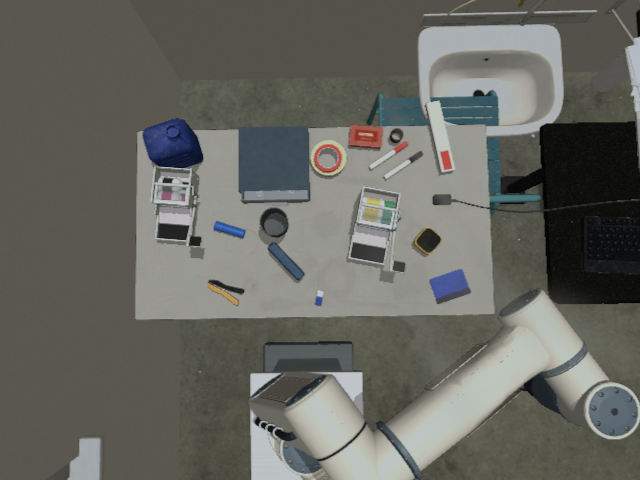

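View pics/side0.png

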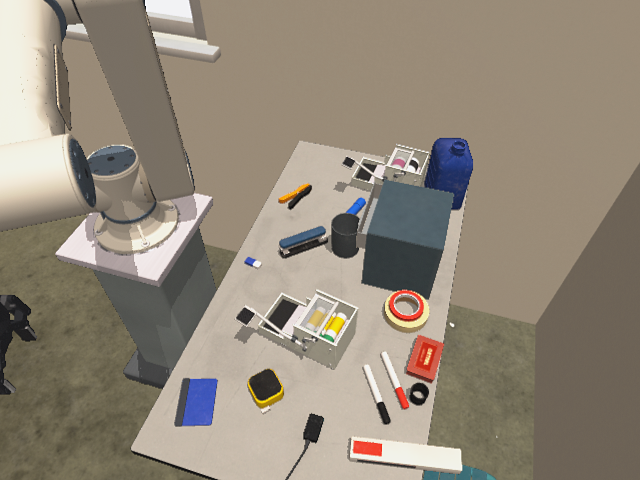

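The top view shows one dispenser at about (375,225) with yellow and green sticks, and another at (173,205) with pink and black contents. I'll enlarge both to tell which is which and read the corners.

```bash
python3 - <<'E'
import cv2,numpy as np
t=cv2.imread("pics/top0.png");s=cv2.imread("pics/side0.png")
c=lambda i,x,y,w,h,k:cv2.resize(i[y:y+h,x:x+w],None,fx=k,fy=k,interpolation=cv2.INTER_CUBIC)
a=np.hstack([c(t,340,180,80,100,6)[:600,:400] if 0 else cv2.resize(c(t,340,180,80,110,5),(400,550)),cv2.resize(c(t,140,160,80,110,5),(400,550))])
cv2.imwrite("pics/topc.png",a)
cv2.imwrite("pics/sidec.png",np.hstack([c(s,230,280,135,100,4)[:,:540],c(s,340,140,90,100,4)[:,:260]]))
E
```

```text
(no output)
```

View pics/topc.png

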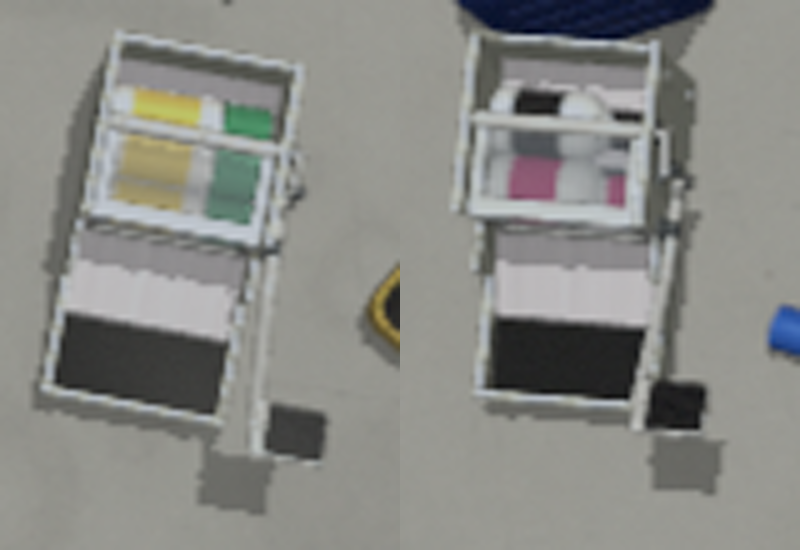

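View pics/sidec.png

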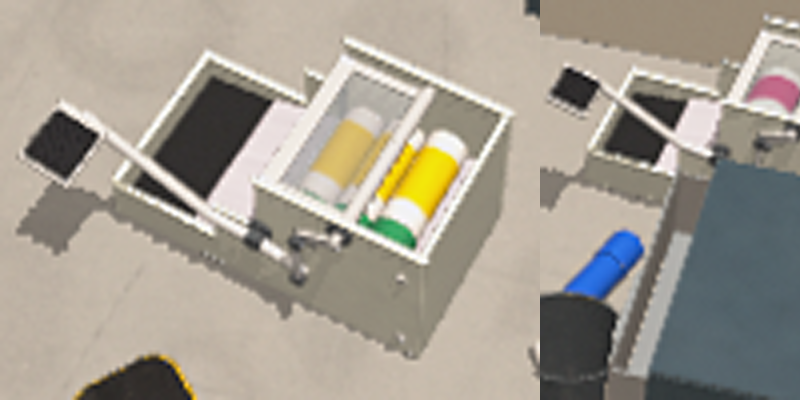

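The left dispenser (yellow/green sticks) holds the glue and the right one holds ink. Next I'll fit the glue dispenser's pose from the tray corners, box corners and pad.

```bash
cat >fit.py <<'E'
import numpy as np
from scipy.optimize import least_squares
C={n:np.load(n+"0.npz") for n in("top","side")}
def proj(n,P):
    T=C[n]["T"];p=T[:3,:3].T@(P-T[:3,3]);p=C[n]["K"]@p;return p[:2]/p[2]
FL,FR=(-.136,.0505,.034),(-.136,-.0505,.034);BL,BR=(.06,.0515,.112),(.06,-.0515,.112);PAD=(-.137,-.081,.116)
obs=[("top",FL,(349,258)),("top",FR,(383.6,264.4)),("top",BL,(363.6,187)),("top",BR,(400,193.6)),("top",PAD,(399.6,266.4)),
("side",FL,(281.7,293.7)),("side",FR,(258.7,325.7)),("side",BL,(357.5,308.2)),("side",BR,(336.2,345)),("side",PAD,(245.5,315.7))]
def w(v,p):
    c,s=np.cos(v[2]),np.sin(v[2]);return np.array([v[0]+c*p[0]-s*p[1],v[1]+s*p[0]+c*p[1],p[2]])
r=least_squares(lambda v:np.concatenate([proj(n,w(v,p))-o for n,p,o in obs]),[.45,-.15,0],loss="soft_l1")
print(r.x);print(r.fun.reshape(-1,2).round(1));print("pad",w(r.x,PAD))
tri=least_squares(lambda P:np.concatenate([proj(n,P)-o for n,p,o in obs if p==PAD]),[.3,-.2,.1]);print("tri",tri.x,tri.cost)
E
python3 fit.py
```

```text
[ 0.59348992 -0.20358286 -0.20206099]
[[ 0.2  0.1]
 [ 1.   0.2]
 [-0.1 -1.4]
 [ 1.  -1.2]
 [ 0.1 -0.6]
 [-0.3 -1. ]
 [-1.  -0.6]
 [ 0.7 -0.9]
 [-0.4  0.2]
 [-0.2 -0.6]]
pad [ 0.44302139 -0.25544055  0.116     ]
tri [ 0.44237145 -0.25519757  0.11308957] 0.11067981037599783
```

```bash
cat >geo.py <<'E'
from cell import *
import cv2,numpy as np
V=np.array([0.5935,-0.2036,-0.202]);c,s=np.cos(V[2]),np.sin(V[2])
def L(x,y,z): return np.array([V[0]+c*x-s*y,V[1]+s*x+c*y,z])
phi=V[2]/2-np.pi/2
ROT=np.pi*np.array([np.cos(phi),np.sin(phi),0])
Y=-.083
def look(n,out,x,y,w,h,k):
    i=grab_frame(n)["img"][y:y+h,x:x+w];cv2.imwrite(out,cv2.resize(i,None,fx=k,fy=k,interpolation=cv2.INTER_CUBIC))
def st():
    q=sense();print(round(q["time_s"],2),q["position"].round(4),q["tool_rot"].round(3),q["force"].round(1))
E
python3 - <<'E'
from geo import *
print(ROT, inverse_kinematics(L(-.137,Y,.22),ROT), inverse_kinematics(L(-.148,Y,.058),ROT))
move_gripper(0.0)
move_pose(L(-.137,Y,.22),ROT);st()
move_straight(L(-.137,Y,.140),vel=.1);st()
look("side","pics/s1.png",200,230,180,150,4)
look("wrist","pics/w1.png",0,0,640,480,1)
E
```

```text
[-0.31676167 -3.12558258  0.        ] [-0.22046266  0.1836427  -0.01233097  0.         -1.37482266 -1.55233367] [-0.22088818  0.28684887 -0.31683053  0.         -0.96711692 -1.55190815]
2.27 [ 0.4424 -0.258   0.2201] [-0.317 -3.126  0.   ] [ 0.1 -0.8  0.9]
3.22 [ 0.443  -0.2577  0.1407] [ 3.170e-01  3.124e+00 -1.000e-03] [-0.   0.3  0.5]
```

View pics/s1.png

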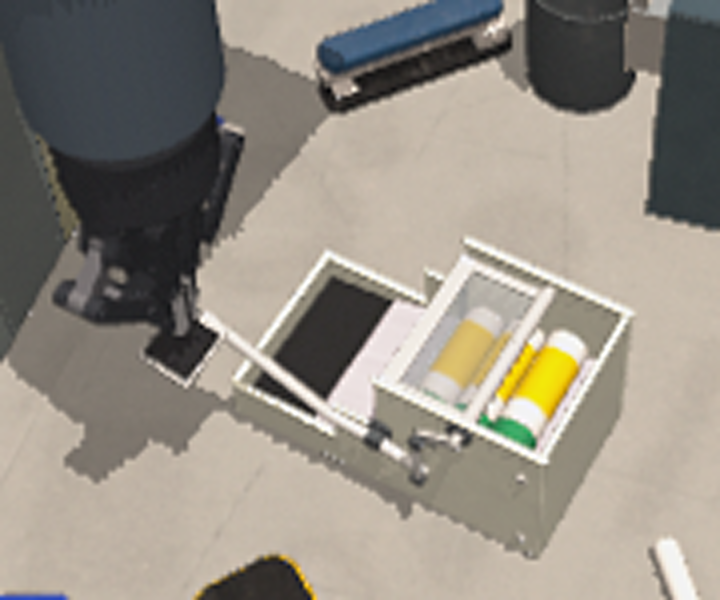

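View pics/w1.png

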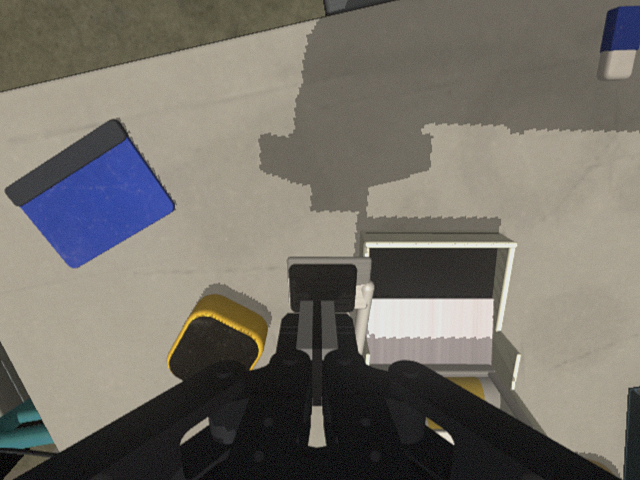

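Both views put the closed fingertips over the pad centre, so I'll press now.

```bash
python3 - <<'E'
from geo import *
print(move_straight(L(-.137,Y,.106),vel=.03,stop_force=2.5));st()
np.save("contact.npy",sense()["position"])
print(move_straight(L(-.148,Y,.053),vel=.05,stop_force=22));st()
sleep(.7);st()
look("side","pics/s2.png",200,230,180,150,4)
E
```

```text
True
4.09 [ 0.442  -0.2573  0.1158] [-0.317 -3.124 -0.   ] [ 0.6 -0.   1.3]
True
5.17 [ 0.4342 -0.256   0.0606] [ 3.140e-01  3.124e+00 -2.000e-03] [-3.8  4.1 13.2]
5.88 [ 0.4342 -0.256   0.0607] [ 3.140e-01  3.124e+00 -2.000e-03] [-2.7  4.  12.5]
```

View pics/s2.png

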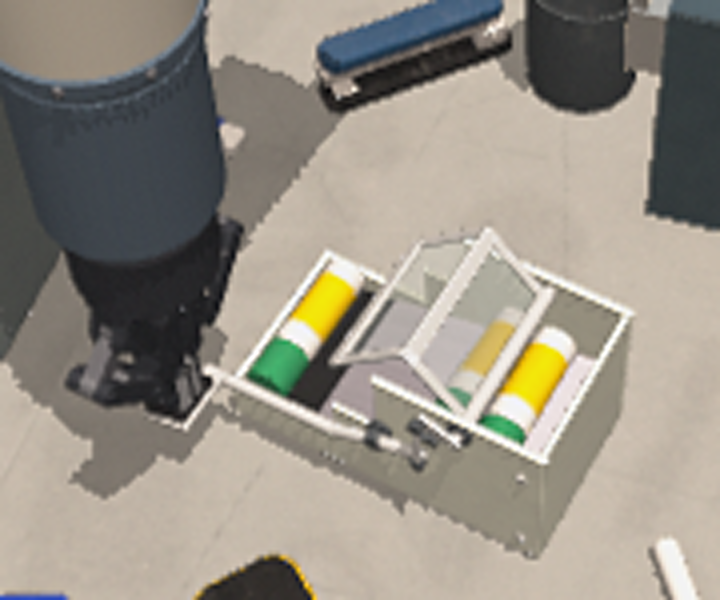

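One stick lies in the tray against the front lip. The lid is wide open, and the two other sticks are held back. Now I'll ease the lever up.

```bash
python3 - <<'E'
from geo import *
p=np.load("contact.npy")
t=p.copy();t[2]=.1185
move_straight(t,vel=.027);st()
t[2]=.125;move_straight(t,vel=.012);st()
t[2]=.24;move_straight(t,vel=.12);st()
look("side","pics/s3.png",200,230,180,150,4)
E
```

```text
8.28 [ 0.4415 -0.2571  0.1182] [-3.160e-01 -3.125e+00  1.000e-03] [ 0.3 -0.4  0.7]
8.97 [ 0.442  -0.2572  0.125 ] [ 3.150e-01  3.125e+00 -1.000e-03] [ 0.  -0.1 -0. ]
10.07 [ 0.4416 -0.257   0.2391] [-3.150e-01 -3.125e+00  1.000e-03] [ 0.3 -0.6  0.4]
```

View pics/s3.png

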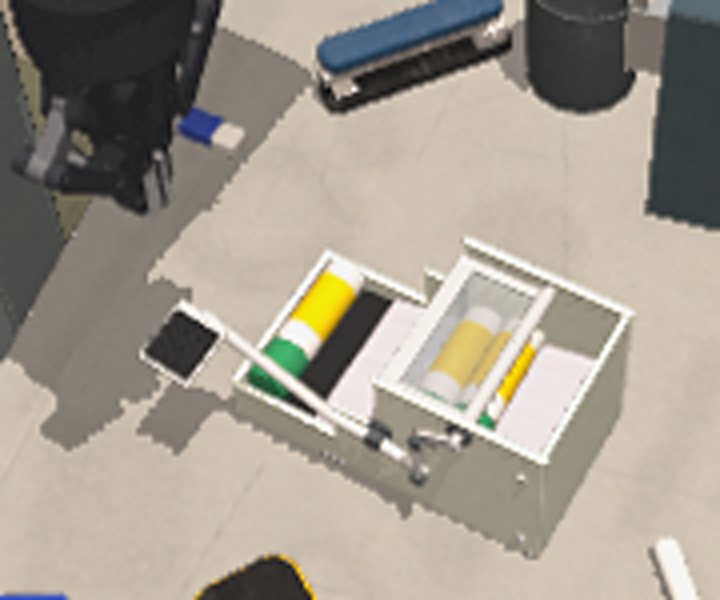

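The lever is up, the lid is shut, one stick is in the tray and two remain in the chute. The hand is clear.

```bash
python3 -c "
from cell import *
print(sign_off())"
```

```text
the job is handed in; nothing more can be done
None
```

One glue stick is in the tray, the lever was eased back up in just over two seconds, the lid is shut, the other two sticks are still in the chute, and the job is handed in.

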